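# Hold the spring clamp open at the index tab

## Robot

A 7-joint arm with a two-finger parallel gripper is mounted at the origin on the work surface. World frame = base frame: x ahead of the robot, y to its left, z up, the work surface at z = 0. Lengths are in m, angles in rad, forces in N, time in s.
With the tool pointing down it reaches from about 0.425 to 0.95 m from the base axis. Payload 4.7 kg.
Tool frame: the origin (TCP) lies on the mounting face of the last link; the fingertips stand r.tip_extent ahead of it and the grasp point (between the pads) lies 155 mm ahead of it (r.tip_extent is the distance from the TCP to the fingertips, in m); z points along the fingers, y is the line along which they close (so a half turn about z gives the same grasp; the last joint's range is limited). The gripper opens to 85 mm and grips with 20 to 120 N. Pads are 22 mm wide; open, the fingers measure 114 mm over their backs; the gripper's body (76 mm by 85 mm) begins 54 mm behind the grasp point. The pads swing forward as they close: fully open they stand 13 mm farther back than shut.
Start: joints at [1.227, 0.469, -0.049, 1.532, 0.024, 1.141, -0.082], TCP at [0.209, -0.642, 0.405] pointing down, gripper open.
Joint ranges: [-2.59, 2.59], [-0.33, 1.99], [-1.39, 1.29], [0.1, 2.45], [-1.04, 4.18], [0.21, 1.99], [-2.66, 2.66]. Speed limits (rad/s): [2.57, 2.57, 3.14, 3.14, 3.14, 3.14, 3.14].

## Interface

Orientations are given as a rotation vector (axis times angle).
In Python, from bench import state, optics, r gives the robot as it stands. The module is installed in compiled form; this text tells all that it offers.
- The arm moves only by the tool move_arm, never from a script. Its arguments are lists of equal length, an entry for each row: "slide": the shift along the tool's x, y, z in units of 60 mm (1.0 is 60 mm), a list of three; "rot": the turn, a rotation vector about the tool's x, y, z in units of 5 degrees (1.0 is 5 degrees), a list of three. In form: {"slide": [[tx, ty, tz], ...], "rot": [[wx, wy, wz], ...]}. A call has 1 to 8 rows; each row shifts and turns the commanded pose from where the row before left it, along the tool's axes as they then stand; what a row does not reach is not made up. A row lasts 1/8 s, in which the tool goes at most 62.5 mm and 10.7 degrees, less where a joint would pass 70% of its speed; a pose out of reach is approached as far as the arm can. A call is refused whole if a number of a shift passes 1 or a number of a turn 1, either way. A call with a gripper value outside its range is refused whole. "jaw" is the opening, from -1 (shut) to 1 (fully open), set as the call begins (left out, the last holds). The fingers move at their own pace and stop on an object; the grip force is fixed at half the most. Time passes only in rows, so rows that do not move let the fingers close. It gives the time, the measured TCP pose, the force, the opening and the grip force at its end, in the units of the state.
- state(): the state, without advancing time (a new reading comes with each control period).
- optics.read_camera(name): name is "scene" or "top"; returns a dict with "pixels" (480x640x3 uint8, blue, green, red), "fovy" (degrees; the focal length in pixels is half the picture's height over the tangent of half this angle, whatever the lens; pixels are square), "cx", "cy" (the principal point, pixels), "distortion" ([k1, k2, p1, p2, k3] as OpenCV has them; the pictures are not rectified), "rvec" (rotation vector, rad) and "tvec" (3), from world to camera coordinates, as OpenCV has them. Camera axes: x right, y down, z forward; pixel columns grow to the right and rows downward; lengths in m; the calibration is good to about 2 mm. A picture is of the moment at which its call begins. There is no depth.
- r.finish_job(): hands the job in; it is judged then, once.
The state is a dict: "t": time; "q": joint angles; "joint_velocities": joint speeds; "joint_torque": joint torques, N m; "ee_pos": TCP position; "eef_rot": TCP orientation; "ft_force": force on the tool from outside, world axes, zero at the start; "wrist_torque": the same for the moment, N m; "opening": finger opening in m; "grip_force": force on a finger pad.
Only numpy, scipy, OpenCV 4.12 (cv2) and the standard library are available. Lean on these libraries where they do the work, as an engineer would, in place of code of your own. Each camera call takes 0.05 s, during which the arm holds its last target. There are 200 camera calls.

## Task

The fallen oil bottle is in the way of the spring clamp: stand it upright in the drip tray and let go of it. Then pull the clamp's sliding jaw open by its handle until the pointer is lined up with the index tab on the side of the bed, and finish while still holding it steadily there, since the spring pulls it shut if you let go. Don't disturb the jar, the mug or the screwdriver.

Things in the scene. Friction and masses are not known exactly. Their poses are not given: they have to be found in the camera images.
- clamp: bench clamp, fixed: grey flat bed 110 (x) x 270 (y) x 20 mm high; origin at the centre of its underside, z up, x away from the robot, y along the bed: the way the jaw pulls open (about the robot's left). At -y a fixed dark steel jaw 90 x 26 mm (y -120 to -94 mm), top 65 mm above the bench; at +y a low block (y 114 to 130 mm), top 42 mm. Flat between.
- jaw (a joint): opening of the sliding jaw in m: 0 = sprung shut, grows as it is pulled towards the clamp's +y, end stop at 0.13. A spring pulls it shut with about 4 N at 0, rising by 0.9 N per 10 mm (10 to 13 N at the tab); it does not stay where it is left.
- handle (a point): centre of the top of the sliding jaw's handle, 116 mm above the bench; axes as the clamp's. The handle is an upright black block 50 (x) x 18 (y) mm, 50 mm tall, on a plain steel jaw 80 (x) x 24 (y) mm whose top is 66 mm above the bench. Can be pinched from above across its 18 mm.
- pointer (a point): tip of the jaw's pointer, a 5 mm wide steel finger that sticks out of the jaw's +x side just above the bed and over its edge; moves with the jaw; axes as the clamp's.
- tab: index tab, the mark: steel block 24 (x) x 10 (y) x 18 mm on the bed's +x side; its place along the bed varies (70 to 100 mm of jaw opening). Origin at the middle of its 10 mm width, on its top face, just below the pointer's path; axes as the clamp's. The pointer is on the mark when its y in the clamp's frame equals this origin's.
- bottle: white oil bottle, grey screw cap: square body 46 x 46 mm, 115 mm tall, then a neck; 159 mm overall, cap 28 mm across, 0.14 to 0.28 kg, centre of mass about 62 mm up. Origin at the centre of its underside, z towards the cap. Starts lying on a flat side across the clamp's bed in front of the sliding jaw, axis 43 mm above the bench, cap away from the robot.
- tray: aluminium drip tray fixed on the bench, left or right of the clamp: 140 x 140 mm outside, 14 mm tall, walls and floor 4 mm thick, open at the top. Origin at the centre of its underside.
- jar: amber glass jar, 64 mm across, 90 mm tall, origin at the centre of its underside; leave alone.
- mug: white mug, 80 mm across, 90 mm tall, origin at the centre of its underside; leave alone.
- screwdriver: screwdriver lying on the bench along its x axis; leave alone.
Mind the look-alikes: they are no part of the job. Several things have the shape of the bottle; the one meant has the colours described above.

How it is judged:
By the outcome, as a careful person would: the job done as asked, in the order asked, and still so for the second after the job is handed in, while the arm keeps its last pose, push and grip.
It also fails if it takes over 59 s, if anything falls off the work surface, if the arm or the gripper's body presses on something with over 40 N, if the wrist force passes 120 N, or if a joint passes its speed limit or range.

## Working session

There is one attempt and no reset: what is moved stays moved. The work goes in short steps, Python scripts to look and compute and a tool call to move; the robot and the scene stay as the last step left them, time stands still between calls to the robot, and variables do not carry over. Pictures are saved under pics/ and viewed, at most 10 in all, crops included, and the job is handed in when it is done.

Besides the shell and the picture viewer there is one more tool, called after "Request:" as a command line: name --argument value ..., lists and objects as JSON in quotes. move_arm: Moves the arm, as the interface text tells. Its arguments: {"type":"object","properties":{"slide":{"type":"array","items":{"type":"array","items":{"type":"number"}}},"rot":{"type":"array","items":{"type":"array","items":{"type":"number"}}},"jaw":{"type":"number"}},"required":["slide","rot"]}

```bash
mkdir -p pics; cat > h.py <<'E'
import numpy as np, cv2
from bench import state, optics, r
from scipy.spatial.transform import Rotation as R
def cam(n):
    c=optics.read_camera(n); f=240/np.tan(np.radians(c['fovy'])/2)
    c['K']=np.array([[f,0,c['cx']],[0,f,c['cy']],[0,0,1]]); c['D']=np.array(c['distortion']); return c
def proj(c,p): return cv2.projectPoints(np.array(p,float).reshape(-1,1,3),np.array(c['rvec'],float),np.array(c['tvec'],float),c['K'],c['D'])[0].reshape(-1,2)
def onz(c,uv,z):
    n=cv2.undistortPoints(np.array(uv,float).reshape(-1,1,2),c['K'],c['D']).reshape(-1,2)
    M=cv2.Rodrigues(np.array(c['rvec'],float))[0]; o=-M.T@np.array(c['tvec'],float).ravel()
    d=np.c_[n,np.ones(len(n))]@M; z=np.broadcast_to(z,len(n)); return o+d*((z-o[2])/d[:,2])[:,None]
E
python3 - <<'E'
from h import *
for n in('scene','top'):
    c=cam(n); cv2.imwrite(f'pics/{n}0.png',c['pixels']); M=cv2.Rodrigues(np.array(c['rvec'],float))[0]
    print(n,c['fovy'],(-M.T@np.array(c['tvec']).ravel()).round(3),M[2].round(2))
s=state(); print(s['t'],s['ee_pos'],s['eef_rot'],R.from_rotvec(s['eef_rot']).as_matrix().round(3),r.tip_extent,s['opening'],s['ft_force'])
E
```

```text
scene 52.08194679985321 [ 1.035 -0.756  0.884] [-0.45  0.63 -0.64]
top 51.6401964831786 [ 0.361 -0.029  1.146] [ 0.12 -0.01 -0.99]
0.1 [ 0.20895058 -0.64162596  0.40375279] [-3.10104318e+00 -4.92203600e-01  5.28328802e-04] [[ 0.951  0.31  -0.001]
 [ 0.31  -0.951  0.002]
 [-0.    -0.002 -1.   ]] 0.1734 0.08544905745763412 [ 1.23547014  0.13649791 -0.29410445]
```

View pics/scene0.png

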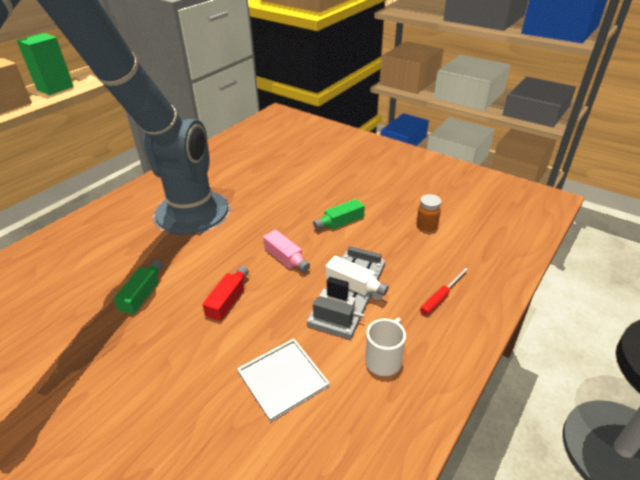

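View pics/top0.png

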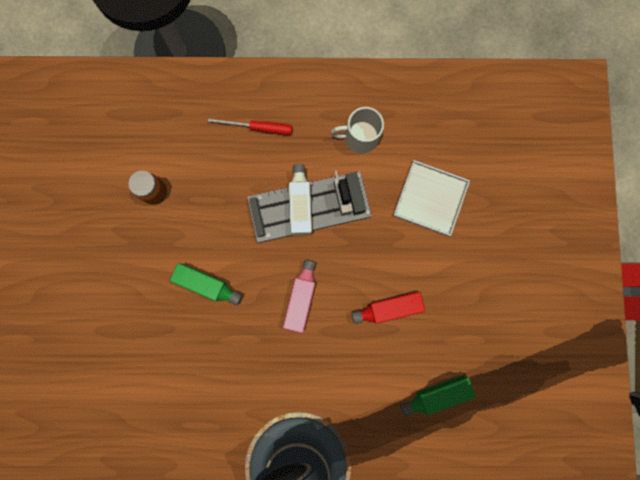

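The top picture shows several bottle shapes: white (300,200), pink (299,297), red (388,307), bright green (206,284) and dark green (438,395). Only the white one, with a grey cap and lying across the clamp, fits the description. The tray is at (432,198), the mug at (364,130), the jar at (146,187) and the screwdriver at (250,126). One enlarged crop will confirm the bottle.

```bash
python3 - <<'E'
import cv2,numpy as np
a=cv2.imread('pics/top0.png')[150:250,235:395]; b=cv2.imread('pics/scene0.png')[235:345,295:455]
cv2.imwrite('pics/crop.png',np.vstack([cv2.resize(a,(480,300),interpolation=3),cv2.resize(b,(436,300),interpolation=3)[:, :480] if 0 else cv2.copyMakeBorder(cv2.resize(b,(436,300),interpolation=cv2.INTER_CUBIC),0,0,0,44,0)]))
a=cv2.resize(a,(800,500),interpolation=cv2.INTER_CUBIC);cv2.imwrite('pics/croptop.png',a)
b=cv2.resize(b,(800,550),interpolation=cv2.INTER_CUBIC);cv2.imwrite('pics/cropsc.png',b)
E
```

```text
(no output)
```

View pics/croptop.png

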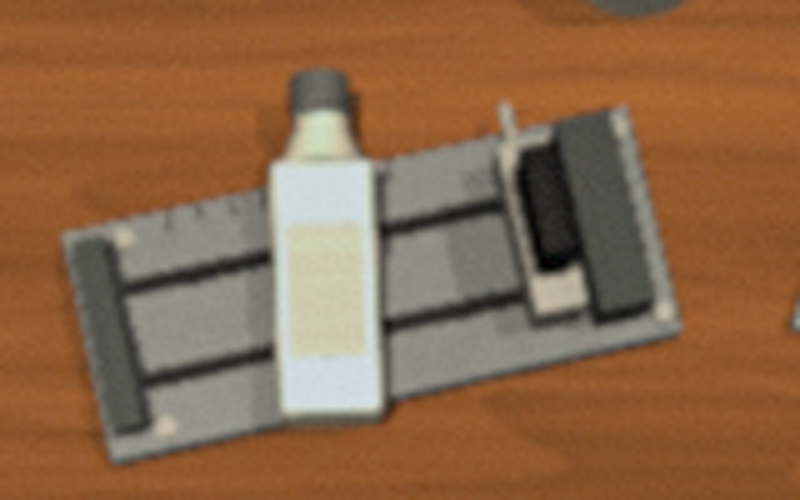

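View pics/cropsc.png

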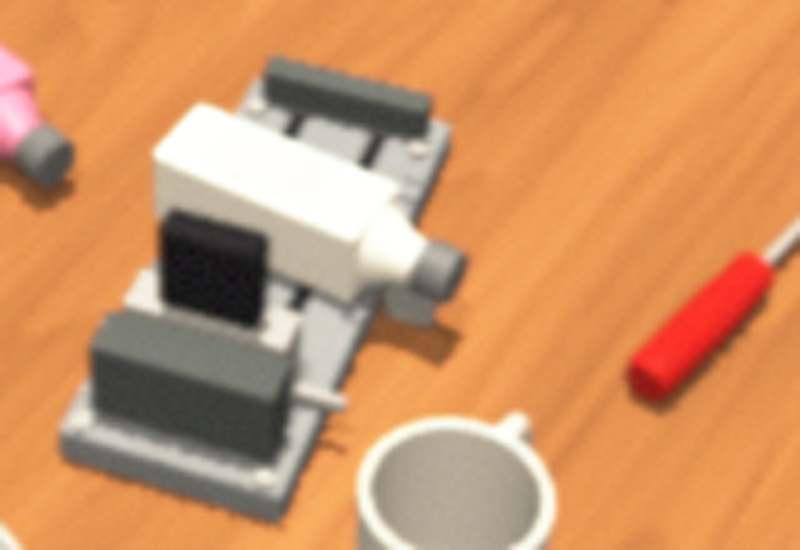

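The crop confirms the white bottle with the grey cap at about (300,200) in the top picture, cap pointing +x. The jaw is shut, with its pointer at top pixel (337,172). The tab shows only in the scene picture, at about (377,296) under the cap. Next I measure positions.

```bash
python3 - <<'E'
from h import *
c=cam('top'); s=cam('scene')
T=lambda l:np.array(l)/5.+[235,150]-0.4
def show(n,p,q=4): print(n,p.round(3).tolist(),'edges',[round(float(np.linalg.norm(p[i]-p[(i+1)%len(p)])),3) for i in range(len(p))],'ctr',p.mean(0).round(4),)
bed=onz(c,T([(65,235),(625,107),(680,325),(112,462)]),.02);show('bed',bed)
y=(bed[0]-bed[1]+bed[3]-bed[2]);print('clamp yaw of +y from world y',np.degrees(np.arctan2(-y[0],y[1])))
b=onz(c,T([(270,162),(375,157),(384,412),(283,417)]),.066);show('bottle top',b)
a=(b[0]-b[3]+b[1]-b[2]);print('bottle axis deg',np.degrees(np.arctan2(a[1],a[0])))
print('cap tip mid',onz(c,T([(320,72)]),.05))
show('tray',onz(c,[(415,161),(469,180),(452,234),(395,214)],.014))
show('handle',onz(c,T([(518,150),(555,142),(580,262),(540,272)]),.116))
print('pointer tip top',onz(c,T([(504,103)]),.025))
print('tab scene',onz(s,np.array([(412,312)])/5+[295,235],.02))
print('mug',onz(c,[(365,130)],.09),'jar',onz(c,[(143,185)],.09),'sd',onz(c,[(292,129),(208,121)],.015))
b=proj(s,[[.6,.1,0]]);print(b)
E
```

```text
bed [[0.602, 0.119, 0.02], [0.664, -0.141, 0.02], [0.561, -0.165, 0.02], [0.497, 0.095, 0.02]] edges [0.267, 0.106, 0.268, 0.108] ctr [ 0.581 -0.023  0.02 ]
clamp yaw of +y from world y 13.646861331344088
bottle top [[0.626, 0.022, 0.066], [0.628, -0.025, 0.066], [0.514, -0.029, 0.066], [0.511, 0.015, 0.066]] edges [0.047, 0.115, 0.044, 0.115] ctr [ 0.5698 -0.004   0.066 ]
bottle axis deg 2.7749644459573926
cap tip mid [[6.71616540e-01 5.75606503e-04 5.00000000e-02]]
tray [[0.69, -0.272, 0.014], [0.645, -0.397, 0.014], [0.517, -0.354, 0.014], [0.564, -0.223, 0.014]] edges [0.133, 0.135, 0.139, 0.136] ctr [ 0.6042 -0.3113  0.014 ]
handle [[0.619, -0.086, 0.116], [0.623, -0.101, 0.116], [0.571, -0.112, 0.116], [0.567, -0.095, 0.116]] edges [0.016, 0.053, 0.017, 0.053] ctr [ 0.5949 -0.0983  0.116 ]
pointer tip top [[ 0.66432309 -0.08414896  0.025     ]]
tab scene [[ 0.65755056 -0.01088728  0.02      ]]
mug [[ 0.73798474 -0.14653331  0.09      ]] jar [[0.61193392 0.33666301 0.09      ]] sd [[0.76631957 0.01764898 0.015     ]
 [0.78485738 0.21624028 0.015     ]]
[[379.42354493 268.47960399]]
```

```bash
cat >> h.py <<'E'
from scipy.spatial.transform import Slerp
def tool(deg,tilt):
    """yaw of tool x (deg) and tilt: + points away along heading, - points back"""
    return R.from_euler('z',deg,degrees=True)*R.from_euler('y',-tilt,degrees=True)*R.from_matrix([[1,0,0],[0,-1,0],[0,0,-1]])
def plan(pos,rot,n,start=None):
    s=state(); p,q=(s['ee_pos'].copy() if hasattr(s['ee_pos'],'copy') else np.array(s['ee_pos']),R.from_rotvec(s['eef_rot'])) if start is None else start
    p=np.array(p); p0=p; S=Slerp([0,1],R.concatenate([q,rot])); sl=[];ro=[]
    for i in range(1,n+1):
        t=i/n; d=(q.inv().apply(p0+(np.array(pos)-p0)*t-p)/.06).round(2); w=(np.degrees((q.inv()*S(t)).as_rotvec())/5).round(2)
        p=p+q.apply(d*.06); q=q*R.from_rotvec(np.radians(w*5)); sl.append(d.tolist()); ro.append(w.tolist())
    m=max(np.linalg.norm(sl,axis=1)),np.abs(sl).max(),np.abs(ro).max()
    print('max',np.round(m,2))
    for i in range(0,n,8): print('slide',sl[i:i+8],'\nrot',ro[i:i+8])
    return p,q
def st():
    s=state(); q=R.from_rotvec(s['eef_rot']); print('t',s['t'],'pos',np.round(s['ee_pos'],4),'z',q.as_matrix()[:,2].round(3),'y',q.as_matrix()[:,1].round(3),'q',np.round(s['q'],2),'F',np.round(s['ft_force'],1),'op',round(s['opening'],4),'g',s['grip_force'])
E
cat > g.py <<'E'
from h import *
a=np.array([np.cos(np.radians(2.8)),np.sin(np.radians(2.8)),0]); B=np.array([.512,-.0068,.043])
G=B+.065*a; Rg=tool(2.8,-45); zt=Rg.as_matrix()[:,2]
E
python3 - <<'E'
from g import *
print(G,Rg.as_matrix().round(2)); plan(G-zt*.25,Rg,16)
E
```

```text
[ 0.5769224  -0.00362476  0.043     ] [[ 0.71  0.05 -0.71]
 [ 0.03 -1.   -0.03]
 [-0.71  0.   -0.71]]
max [0.91 0.75 0.56]
slide [[0.75, -0.46, 0.19], [0.75, -0.48, 0.16], [0.75, -0.49, 0.13], [0.74, -0.49, 0.09], [0.74, -0.51, 0.06], [0.74, -0.52, 0.03], [0.73, -0.53, -0.01], [0.71, -0.55, -0.04]] 
rot [[0.07, -0.56, 0.18], [0.08, -0.56, 0.18], [0.07, -0.56, 0.18], [0.08, -0.56, 0.18], [0.07, -0.55, 0.18], [0.07, -0.56, 0.19], [0.08, -0.56, 0.18], [0.07, -0.56, 0.18]]
slide [[0.71, -0.55, -0.07], [0.7, -0.57, -0.1], [0.68, -0.58, -0.12], [0.66, -0.58, -0.16], [0.64, -0.61, -0.19], [0.63, -0.61, -0.21], [0.61, -0.62, -0.24], [0.58, -0.64, -0.27]] 
rot [[0.08, -0.56, 0.18], [0.07, -0.56, 0.18], [0.07, -0.56, 0.18], [0.08, -0.56, 0.18], [0.07, -0.56, 0.18], [0.08, -0.56, 0.18], [0.07, -0.56, 0.18], [0.07, -0.55, 0.18]]
```

Request:
move_arm --slide '[[0.75,-0.46,0.19],[0.75,-0.48,0.16],[0.75,-0.49,0.13],[0.74,-0.49,0.09],[0.74,-0.51,0.06],[0.74,-0.52,0.03],[0.73,-0.53,0],[0.71,-0.55,-0.04]]' --rot '[[0.07,-0.56,0.18],[0.08,-0.56,0.18],[0.07,-0.56,0.18],[0.08,-0.56,0.18],[0.07,-0.56,0.18],[0.07,-0.56,0.18],[0.08,-0.56,0.18],[0.07,-0.56,0.18]]' --jaw 1

```text
t: 1.2
ee_pos: [0.4818, -0.317, 0.3115]
eef_rot: [3.056, 0.287, -0.615]
ft_force: [0.1, -0.1, -0.2]
opening: 0.0854
grip_force: 0.0
```

```bash
python3 -c "
from g import *
st();plan(G-zt*.25,Rg,9)"
```

```text
t 1.2 pos [ 0.4818 -0.317   0.3115] z [-0.382 -0.047 -0.923] y [ 0.181 -0.983 -0.025] q [ 0.52  0.48 -0.08  1.78  0.26  1.24 -1.07] F [ 0.1 -0.1 -0.2] op 0.0854 g 0.0
max [0.8  0.63 0.5 ]
slide [[0.63, -0.49, -0.06], [0.61, -0.5, -0.09], [0.61, -0.51, -0.11], [0.59, -0.52, -0.13], [0.58, -0.53, -0.16], [0.56, -0.53, -0.18], [0.55, -0.55, -0.19], [0.53, -0.55, -0.22]] 
rot [[0.07, -0.49, 0.16], [0.07, -0.5, 0.16], [0.06, -0.49, 0.16], [0.07, -0.5, 0.16], [0.07, -0.49, 0.16], [0.07, -0.5, 0.16], [0.06, -0.49, 0.16], [0.07, -0.5, 0.16]]
slide [[0.52, -0.56, -0.24]] 
rot [[0.07, -0.49, 0.16]]
```

Request:
move_arm --slide '[[0.71,-0.55,-0.07],[0.7,-0.57,-0.1],[0.68,-0.58,-0.12],[0.66,-0.58,-0.16],[0.64,-0.61,-0.19],[0.63,-0.61,-0.21],[0.61,-0.62,-0.24],[0.58,-0.64,-0.27]]' --rot '[[0.08,-0.56,0.18],[0.07,-0.56,0.18],[0.07,-0.56,0.18],[0.08,-0.56,0.18],[0.07,-0.56,0.18],[0.08,-0.56,0.18],[0.07,-0.56,0.18],[0.07,-0.55,0.18]]'

```text
t: 2.2
ee_pos: [0.7539, 0.0045, 0.2181]
eef_rot: [2.879, 0.067, -1.197]
ft_force: [0.8, 0.5, 0.4]
opening: 0.0853
grip_force: 0.0
```

```bash
python3 -c "
from g import *
cv2.imwrite('pics/hov.png',cam('scene')['pixels'])
st();print((G-zt*.25).round(4),Rg.as_matrix().round(3)[:,1:].T);plan(G-zt*.161,Rg,4)"
```

```text
t 2.25 pos [0.7557 0.0136 0.2145] z [-0.708 -0.035 -0.705] y [ 0.055 -0.998 -0.005] q [-0.    0.96 -0.14  1.17  0.06  1.81 -1.65] F [-1.2  6.4 -0.3] op 0.0854 g 0.0
[0.7535 0.005  0.2198] [[ 0.049 -0.999  0.   ]
 [-0.706 -0.035 -0.707]]
max [0.37 0.37 0.03]
slide [[-0.02, 0.03, 0.36], [-0.03, 0.04, 0.37], [-0.02, 0.03, 0.36], [-0.02, 0.04, 0.36]] 
rot [[0.0, 0.01, 0.02], [0.0, 0.01, 0.03], [0.01, 0.0, 0.02], [-0.0, 0.01, 0.02]]
```

Request:
move_arm --slide '[[0,0,0.4],[0,0,0.4],[0,0,0],[0,0,0],[0,0,0]]' --rot '[[0,0,0],[0,0,0],[0,0,0],[0,0,0],[0,0,0]]'

```text
t: 2.88
ee_pos: [0.72, 0.0035, 0.1861]
eef_rot: [2.885, 0.072, -1.191]
ft_force: [0.3, -0.4, 0.7]
opening: 0.0855
grip_force: 0.0
```

```bash
python3 -c "
from g import *
c=cam('scene')['pixels'][180:380,250:500];cv2.imwrite('pics/hov2.png',cv2.resize(c,(750,600),interpolation=cv2.INTER_CUBIC))
st();print((G-zt*.161).round(4));plan(G-zt*.161,Rg,2)"
```

```text
t 2.925 pos [0.7199 0.0035 0.186 ] z [-0.705 -0.036 -0.708] y [ 0.05  -0.999  0.001] q [ 0.01  0.94 -0.14  1.3   0.07  1.7  -1.65] F [-0.2 -0.6 -0. ] op 0.0858 g 0.0
[0.6906 0.0019 0.1568]
max [0.35 0.35 0.01]
slide [[-0.0, 0.0, 0.34], [-0.0, 0.0, 0.35]] 
rot [[0.01, -0.01, 0.0], [0.01, -0.01, 0.0]]
```

View pics/hov2.png

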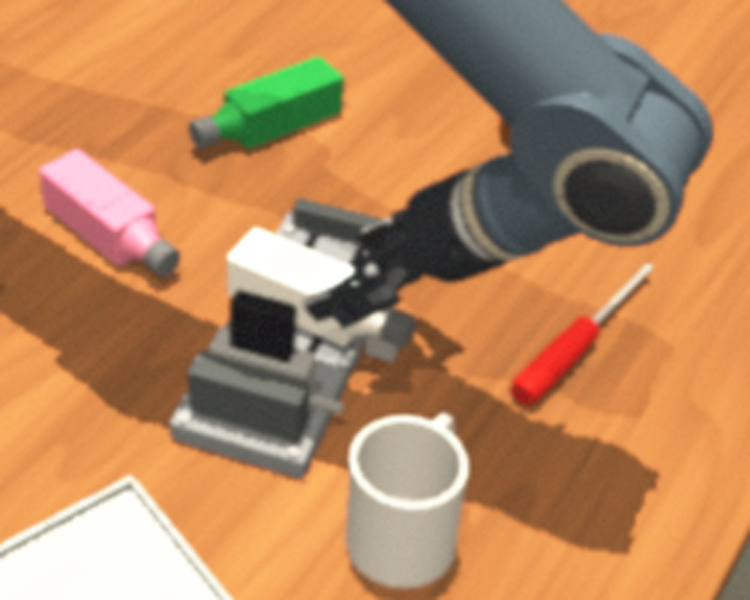

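The fingers straddle the white bottle, and the jar, mug and screwdriver are clear. I'll grip a little lower on the body so the gripper's body stays off the neck.

```bash
sed -i 's/\.065\*a/.050*a/' g.py; python3 -c "
from g import *
print((G-zt*.166).round(4));plan(G-zt*.166,Rg,3)"
```

```text
[0.6792 0.0014 0.1604]
max [0.27 0.26 0.01]
slide [[-0.06, 0.0, 0.26], [-0.06, 0.0, 0.26], [-0.06, 0.0, 0.26]] 
rot [[0.01, -0.01, 0.0], [0.0, -0.0, 0.0], [0.01, -0.01, 0.0]]
```

Request:
move_arm --slide '[[-0.09,0,0.15],[-0.09,0,0.23],[0,0,0.2],[0,0,0.2],[0,0,0]]' --rot '[[0,0,0],[0,0,0],[0,0,0],[0,0,0],[0,0,0]]'

```text
t: 3.55
ee_pos: [0.6778, 0.0013, 0.1588]
eef_rot: [2.882, 0.072, -1.197]
ft_force: [0.3, 0.8, 0.7]
opening: 0.0858
grip_force: 0.0
```

Request:
move_arm --slide '[[0,0,0],[0,0,0],[0,0,0],[0,0,0],[0,0,0],[0,0,0]]' --rot '[[0,0,0],[0,0,0],[0,0,0],[0,0,0],[0,0,0],[0,0,0]]' --jaw -1

```text
t: 4.3
ee_pos: [0.6789, 0.0015, 0.1602]
eef_rot: [2.884, 0.072, -1.193]
ft_force: [3.0, 0.8, 3.1]
opening: 0.0459
grip_force: 61.0
```

```bash
python3 -c "
from g import *
st()"
```

```text
t 4.3 pos [0.6789 0.0015 0.1602] z [-0.705 -0.036 -0.708] y [ 0.05  -0.999  0.001] q [ 0.02  0.91 -0.14  1.43  0.07  1.59 -1.66] F [3.  0.8 3.1] op 0.0459 g 61.00715160369873
```

Request:
move_arm --slide '[[-0.2,0,-0.2],[-0.5,0,-0.5],[-0.5,0,-0.5],[-0.5,0,-0.5],[-0.5,0,-0.5],[-0.5,0,-0.5],[-0.2,0,-0.2],[0,0,0]]' --rot '[[0,0,0],[0,0,0],[0,0,0],[0,0,0],[0,0,0],[0,0,0],[0,0,0],[0,0,0]]'

```text
t: 5.3
ee_pos: [0.6784, 0.0017, 0.4063]
eef_rot: [2.884, 0.071, -1.192]
ft_force: [0.4, 0.5, -2.5]
opening: 0.0452
grip_force: 60.8
```

```bash
cat >> g.py <<'E'
Rf=tool(-27,45); tray=np.array([.604,-.311,.004])
rel=Rg.inv().apply(B-np.array([.6789,.0015,.1602]))   # base in tool frame
def tcp_for(base): return base-Rf.apply(rel)
E
python3 -c "
from g import *
st();T=tcp_for(tray);print('final',T.round(4));T[2]=.40;plan(T,Rf,24)"
```

```text
t 5.3 pos [0.6784 0.0017 0.4063] z [-0.705 -0.037 -0.708] y [ 0.05  -0.999  0.002] q [ 0.01  0.66 -0.13  1.29  0.03  1.97 -1.64] F [ 0.4  0.5 -2.5] op 0.0452 g 60.82319140434265
final [ 0.4996 -0.2577  0.1711]
max [0.23 0.22 0.74]
slide [[-0.09, 0.17, 0.1], [-0.09, 0.18, 0.09], [-0.1, 0.18, 0.08], [-0.09, 0.18, 0.08], [-0.1, 0.18, 0.08], [-0.09, 0.19, 0.06], [-0.1, 0.18, 0.06], [-0.09, 0.19, 0.06]] 
rot [[0.0, 0.73, 0.28], [0.0, 0.73, 0.27], [0.0, 0.73, 0.28], [0.0, 0.73, 0.27], [0.0, 0.73, 0.28], [0.0, 0.73, 0.28], [0.01, 0.73, 0.27], [-0.0, 0.73, 0.28]]
slide [[-0.1, 0.19, 0.05], [-0.09, 0.2, 0.04], [-0.09, 0.19, 0.04], [-0.08, 0.2, 0.03], [-0.09, 0.2, 0.03], [-0.08, 0.21, 0.02], [-0.07, 0.2, 0.01], [-0.08, 0.21, 0.02]] 
rot [[-0.0, 0.73, 0.27], [-0.0, 0.74, 0.28], [-0.0, 0.73, 0.27], [-0.0, 0.73, 0.28], [-0.0, 0.73, 0.28], [-0.0, 0.73, 0.27], [-0.0, 0.73, 0.28], [0.0, 0.73, 0.27]]
slide [[-0.07, 0.2, 0.0], [-0.06, 0.21, 0.01], [-0.06, 0.21, -0.01], [-0.05, 0.22, 0.0], [-0.05, 0.21, -0.01], [-0.04, 0.21, -0.01], [-0.04, 0.22, -0.01], [-0.03, 0.22, -0.02]] 
rot [[0.0, 0.73, 0.28], [0.0, 0.73, 0.28], [0.0, 0.73, 0.27], [0.0, 0.73, 0.28], [0.0, 0.73, 0.27], [0.0, 0.73, 0.28], [0.01, 0.73, 0.28], [-0.0, 0.73, 0.27]]
```

Request:
move_arm --slide '[[-0.09,0.17,0.1],[-0.09,0.18,0.09],[-0.1,0.18,0.08],[-0.09,0.18,0.08],[-0.1,0.18,0.08],[-0.09,0.19,0.06],[-0.1,0.18,0.06],[-0.09,0.19,0.06]]' --rot '[[0,0.73,0.28],[0,0.73,0.27],[0,0.73,0.28],[0,0.73,0.27],[0,0.73,0.28],[0,0.73,0.28],[0,0.73,0.27],[0,0.73,0.28]]'

```text
t: 6.3
ee_pos: [0.6183, -0.085, 0.4008]
eef_rot: [3.026, -0.194, -0.419]
ft_force: [-0.2, -0.2, -1.8]
opening: 0.0455
grip_force: 60.7
```

Request:
move_arm --slide '[[-0.1,0.19,0.05],[-0.09,0.2,0.04],[-0.09,0.19,0.04],[-0.08,0.2,0.03],[-0.09,0.2,0.03],[-0.08,0.21,0.02],[-0.07,0.2,0.01],[-0.08,0.21,0.02]]' --rot '[[0,0.73,0.27],[0,0.74,0.28],[0,0.73,0.27],[0,0.73,0.28],[0,0.73,0.28],[0,0.73,0.27],[0,0.73,0.28],[0,0.73,0.27]]'

```text
t: 7.3
ee_pos: [0.5581, -0.1716, 0.3986]
eef_rot: [2.952, -0.436, 0.364]
ft_force: [0.2, -0.7, -2.6]
opening: 0.0454
grip_force: 60.7
```

Request:
move_arm --slide '[[-0.07,0.2,0],[-0.06,0.21,0.01],[-0.06,0.21,-0.01],[-0.05,0.22,0],[-0.05,0.21,-0.01],[-0.04,0.21,-0.01],[-0.04,0.22,-0.01],[-0.03,0.22,-0.02]]' --rot '[[0,0.73,0.28],[0,0.73,0.28],[0,0.73,0.27],[0,0.73,0.28],[0,0.73,0.27],[0,0.73,0.28],[0,0.73,0.28],[0,0.73,0.27]]'

```text
t: 8.3
ee_pos: [0.5023, -0.2521, 0.3913]
eef_rot: [2.706, -0.629, 1.017]
ft_force: [-0.1, 0.7, -2.8]
opening: 0.0454
grip_force: 61.6
```

```bash
python3 -c "
from g import *
st();T=tcp_for(tray);print(Rf.as_matrix()[:,1:].T.round(3));T[2]+=.03;plan(T,Rf,8)"
```

```text
t 8.3 pos [ 0.5023 -0.2521  0.3913] z [ 0.585 -0.312 -0.749] y [-0.449 -0.893  0.022] q [ 0.52  0.2  -0.17  2.04  0.58  0.21 -2.19] F [-0.1  0.7 -2.8] op 0.0454 g 61.6192102432251
[[-0.454 -0.891 -0.   ]
 [ 0.63  -0.321 -0.707]]
max [0.4  0.3  0.09]
slide [[-0.26, 0.0, 0.3], [-0.27, 0.01, 0.29], [-0.26, 0.01, 0.3], [-0.27, 0.0, 0.29], [-0.27, 0.01, 0.29], [-0.28, 0.01, 0.28], [-0.27, 0.01, 0.29], [-0.28, 0.01, 0.28]] 
rot [[0.02, 0.09, 0.03], [0.01, 0.09, 0.02], [0.02, 0.08, 0.03], [0.02, 0.09, 0.03], [0.01, 0.09, 0.03], [0.02, 0.09, 0.02], [0.02, 0.08, 0.03], [0.01, 0.09, 0.03]]
```

The wrist joint 6 hit its lower limit, at 40° of tilt, so a forward-leaning placement won't reach. Instead I'll stand the bottle with the tool pointing back-left. That takes a spin about the vertical with the tool down, then the tilt.

```bash
sed -i 's/Rf=tool(-27,45)/Rf=tool(108,45)/' g.py; python3 -c "
from g import *
T=tcp_for(tray);print('final',T.round(4))
a=plan([.53,-.29,.41],tool(-27,0),8); b=plan([T[0]-.02,T[1]+.02,.41],tool(108,0),28,a); plan([T[0],T[1],.35],Rf,10,b)"
```

```text
final [ 0.6401 -0.4225  0.1711]
max [0.11 0.1  1.04]
slide [[0.09, 0.05, 0.03], [0.09, 0.04, 0.02], [0.1, 0.05, 0.01], [0.09, 0.04, 0.01], [0.1, 0.05, -0.01], [0.09, 0.04, -0.01], [0.09, 0.05, -0.03], [0.09, 0.04, -0.03]] 
rot [[0.03, -1.04, 0.02], [0.02, -1.03, 0.02], [0.03, -1.04, 0.02], [0.03, -1.04, 0.02], [0.02, -1.04, 0.02], [0.03, -1.03, 0.02], [0.03, -1.04, 0.02], [0.02, -1.04, 0.02]]
max [0.09 0.09 0.97]
slide [[0.08, 0.04, 0.0], [0.07, 0.04, 0.0], [0.08, 0.05, 0.0], [0.06, 0.05, 0.0], [0.07, 0.06, 0.0], [0.05, 0.06, 0.0], [0.05, 0.07, 0.0], [0.05, 0.07, 0.0]] 
rot [[-0.0, 0.0, -0.96], [-0.0, 0.0, -0.97], [-0.0, 0.0, -0.96], [-0.0, 0.0, -0.97], [-0.0, 0.0, -0.96], [-0.0, 0.0, -0.97], [-0.0, 0.0, -0.96], [-0.0, 0.0, -0.97]]
slide [[0.04, 0.08, 0.0], [0.03, 0.08, 0.0], [0.03, 0.08, 0.0], [0.02, 0.09, 0.0], [0.01, 0.08, 0.0], [0.0, 0.09, 0.0], [-0.0, 0.08, 0.0], [-0.01, 0.09, 0.0]] 
rot [[-0.0, 0.0, -0.96], [-0.0, 0.0, -0.96], [-0.0, 0.0, -0.97], [-0.0, 0.0, -0.96], [-0.0, 0.0, -0.97], [-0.0, 0.0, -0.96], [-0.0, 0.0, -0.97], [-0.0, 0.0, -0.96]]
slide [[-0.02, 0.08, 0.0], [-0.02
[... 220 characters left out ...]
 [-0.0, -0.0, -0.96], [-0.0, -0.0, -0.97], [-0.0, -0.0, -0.96], [-0.0, -0.0, -0.97]]
slide [[-0.07, 0.06, 0.0], [-0.07, 0.05, 0.0], [-0.07, 0.04, 0.0], [-0.08, 0.04, 0.0]] 
rot [[-0.0, -0.0, -0.96], [-0.0, -0.0, -0.97], [-0.0, -0.0, -0.96], [-0.0, -0.0, -0.96]]
max [0.11 0.1  0.9 ]
slide [[-0.04, 0.02, 0.1], [-0.05, 0.02, 0.1], [-0.06, 0.02, 0.09], [-0.06, 0.02, 0.09], [-0.07, 0.03, 0.08], [-0.08, 0.02, 0.08], [-0.08, 0.02, 0.07], [-0.09, 0.02, 0.06]] 
rot [[-0.0, 0.9, -0.0], [-0.0, 0.9, -0.0], [-0.0, 0.9, -0.0], [-0.0, 0.9, -0.0], [-0.0, 0.9, -0.0], [0.0, 0.9, -0.0], [0.0, 0.9, -0.0], [0.0, 0.9, -0.0]]
slide [[-0.09, 0.02, 0.06], [-0.1, 0.02, 0.05]] 
rot [[0.0, 0.9, -0.0], [0.0, 0.9, -0.0]]
```

Request:
move_arm --slide '[[0.09,0.05,0.03],[0.09,0.05,0.02],[0.1,0.05,0.01],[0.09,0.05,0],[0.1,0.05,0],[0.09,0.04,-0.01],[0.09,0.05,-0.03],[0.09,0.04,-0.03]]' --rot '[[0.03,-1,0.02],[0.02,-1,0.02],[0.03,-1,0.02],[0.03,-1,0.02],[0.02,-1,0.02],[0.03,-1,0.02],[0.03,-1,0.02],[0.02,-1,0.02]]'

```text
t: 9.3
ee_pos: [0.5297, -0.2912, 0.4117]
eef_rot: [3.052, -0.73, 0.039]
ft_force: [-0.0, 0.5, -2.6]
opening: 0.0453
grip_force: 61.6
```

Request:
move_arm --slide '[[0.08,0.04,0],[0.07,0.04,0],[0.08,0.05,0],[0.06,0.05,0],[0.07,0.06,0],[0.05,0.06,0],[0.05,0.07,0],[0.05,0.07,0]]' --rot '[[0,0,-1],[0,0,-1],[0,0,-1],[0,0,-1],[0,0,-1],[0,0,-1],[0,0,-1],[0,0,-1]]'

```text
t: 10.3
ee_pos: [0.556, -0.3228, 0.4126]
eef_rot: [3.107, 0.361, 0.038]
ft_force: [-0.1, 0.1, -2.1]
opening: 0.0452
grip_force: 61.5
```

Request:
move_arm --slide '[[0.04,0.08,0],[0.03,0.08,0],[0.03,0.08,0],[0.02,0.09,0],[0.01,0.08,0],[0,0.09,0],[0,0.08,0],[-0.01,0.09,0]]' --rot '[[0,0,-1],[0,0,-1],[0,0,-1],[0,0,-1],[0,0,-1],[0,0,-1],[0,0,-1],[0,0,-1]]'

```text
t: 11.3
ee_pos: [0.5832, -0.3543, 0.4137]
eef_rot: [2.789, 1.399, 0.029]
ft_force: [-0.3, -0.5, -2.2]
opening: 0.045
grip_force: 61.5
```

```bash
python3 -c "
from g import *
st();T=tcp_for(tray)
b=plan([T[0]-.02,T[1]+.02,.41],tool(108,0),12); plan([T[0],T[1],.32],Rf,10,b)"
```

```text
t 11.3 pos [ 0.5832 -0.3543  0.4137] z [ 0.026 -0.01  -1.   ] y [ 0.801 -0.598  0.027] q [ 0.93  0.56 -0.68  1.48  0.37  1.2  -0.44] F [-0.3 -0.5 -2.2] op 0.045 g 61.52473211288452
max [0.09 0.08 0.92]
slide [[-0.02, 0.08, 0.01], [-0.03, 0.08, 0.0], [-0.04, 0.08, 0.01], [-0.04, 0.07, 0.01], [-0.05, 0.07, 0.0], [-0.05, 0.07, 0.01], [-0.06, 0.06, 0.01], [-0.06, 0.05, 0.0]] 
rot [[0.03, 0.01, -0.91], [0.02, 0.0, -0.91], [0.03, 0.01, -0.92], [0.03, 0.0, -0.91], [0.02, 0.01, -0.91], [0.03, 0.01, -0.91], [0.03, 0.0, -0.91], [0.03, 0.01, -0.92]]
slide [[-0.07, 0.05, 0.01], [-0.07, 0.05, 0.0], [-0.07, 0.04, 0.01], [-0.08, 0.04, 0.0]] 
rot [[0.02, 0.0, -0.91], [0.03, 0.01, -0.91], [0.03, 0.0, -0.91], [0.02, 0.01, -0.91]]
max [0.16 0.15 0.9 ]
slide [[-0.04, 0.02, 0.15], [-0.06, 0.02, 0.15], [-0.06, 0.02, 0.14], [-0.08, 0.02, 0.14], [-0.08, 0.02, 0.13], [-0.1, 0.03, 0.12], [-0.1, 0.02, 0.11], [-0.12, 0.02, 0.11]] 
rot [[0.0, 0.9, -0.0], [0.0, 0.9, -0.0], [0.0, 0.9, -0.0], [0.0, 0.9, -0.0], [0.0, 0.9, -0.0], [0.0, 0.9, -0.0], [0.0, 0.9, -0.0], [0.0, 0.9, -0.0]]
slide [[-0.12, 0.02, 0.1], [-0.13, 0.02, 0.08]] 
rot [[0.0, 0.9, -0.0], [0.0, 0.9, -0.0]]
```

Request:
move_arm --slide '[[-0.02,0.1,0],[-0.04,0.1,0],[-0.05,0.1,0],[-0.06,0.1,0],[-0.07,0.1,0],[-0.08,0.1,0],[-0.09,0.08,0.02],[-0.1,0.08,0.02]]' --rot '[[0.03,0,-1],[0.03,0,-1],[0.03,0,-1],[0.03,0,-1],[0.03,0,-1],[0.03,0,-1],[0.03,0,-1],[0.03,0,-1]]'

```text
t: 12.3
ee_pos: [0.6176, -0.3989, 0.4123]
eef_rot: [2.151, 2.279, 0.002]
ft_force: [1.4, 0.5, -1.8]
opening: 0.0453
grip_force: 61.5
```

```bash
python3 -c "
from g import *
st();T=tcp_for(tray)
plan([T[0],T[1],.32],Rf,11)"
```

```text
t 12.3 pos [ 0.6176 -0.3989  0.4123] z [ 0.006 -0.004 -1.   ] y [0.998 0.058 0.006] q [ 0.98  0.69 -0.81  1.33  0.5   1.32  0.23] F [ 1.4  0.5 -1.8] op 0.0453 g 61.52478575706482
max [0.15 0.14 0.82]
slide [[-0.04, 0.03, 0.14], [-0.04, 0.03, 0.14], [-0.06, 0.03, 0.13], [-0.07, 0.04, 0.13], [-0.08, 0.03, 0.12], [-0.08, 0.03, 0.12], [-0.1, 0.03, 0.11], [-0.1, 0.02, 0.1]] 
rot [[0.11, 0.82, -0.25], [0.11, 0.82, -0.25], [0.11, 0.82, -0.25], [0.11, 0.82, -0.26], [0.11, 0.82, -0.25], [0.11, 0.82, -0.25], [0.11, 0.82, -0.25], [0.11, 0.81, -0.25]]
slide [[-0.11, 0.03, 0.09], [-0.12, 0.03, 0.09], [-0.13, 0.02, 0.07]] 
rot [[0.11, 0.82, -0.25], [0.11, 0.82, -0.25], [0.11, 0.82, -0.25]]
```

Request:
move_arm --slide '[[-0.04,0.03,0.14],[-0.04,0.03,0.14],[-0.06,0.03,0.13],[-0.07,0.03,0.13],[-0.08,0.03,0.12],[-0.08,0.03,0.12],[-0.1,0.03,0.11],[-0.1,0.03,0.1]]' --rot '[[0.11,0.82,-0.25],[0.11,0.82,-0.25],[0.11,0.82,-0.25],[0.11,0.82,-0.25],[0.11,0.82,-0.25],[0.11,0.82,-0.25],[0.11,0.82,-0.25],[0.11,0.82,-0.25]]'

```text
t: 13.3
ee_pos: [0.6343, -0.4164, 0.3475]
eef_rot: [-1.636, -2.079, -0.463]
ft_force: [0.0, -0.4, -1.8]
opening: 0.0451
grip_force: 61.6
```

Request:
move_arm --slide '[[-0.11,0.03,0.09],[-0.12,0.03,0.09],[-0.13,0.02,0.07],[0,0,0],[0,0,0]]' --rot '[[0.11,0.82,-0.25],[0.11,0.82,-0.25],[0.11,0.82,-0.25],[0,0,0],[0,0,0]]'

```text
t: 13.92
ee_pos: [0.641, -0.4229, 0.3237]
eef_rot: [-1.441, -1.977, -0.599]
ft_force: [0.5, 0.2, -2.8]
opening: 0.045
grip_force: 61.6
```

```bash
python3 -c "
from g import *
c=cam('scene');cv2.imwrite('pics/up.png',cv2.resize(c['pixels'][200:440,180:480],(750,600),interpolation=cv2.INTER_CUBIC))
st();T=tcp_for(tray);s=state();q=R.from_rotvec(s['eef_rot'])
base=s['ee_pos']+q.apply(rel);ax=q.apply(Rg.inv().apply(a));print('base',base.round(4),'axis',ax.round(3))
print('pred px (crop)',((proj(c,[base,base+.115*ax,base+.159*ax])-[180,200])*2.5).round(0).tolist())
T[2]+=.02;plan(T,Rf,4)"
```

```text
t 13.975 pos [ 0.641  -0.4227  0.3243] z [-0.211  0.672 -0.71 ] y [0.953 0.304 0.005] q [ 1.03  1.03 -0.97  1.1   0.12  1.75  0.5 ] F [-0.7 -0.3 -1.6] op 0.0454 g 61.62392735481262
base [ 0.6064 -0.3115  0.1567] axis [-0.006  0.003  1.   ]
pred px (crop) [[245.0, 327.0], [234.0, 219.0], [229.0, 172.0]]
max [0.56 0.4  0.02]
slide [[-0.39, -0.01, 0.4], [-0.39, -0.0, 0.39], [-0.39, -0.01, 0.4], [-0.39, 0.0, 0.39]] 
rot [[0.02, 0.01, -0.0], [0.02, 0.01, -0.0], [0.02, 0.02, -0.0], [0.02, 0.01, -0.0]]
```

View pics/up.png

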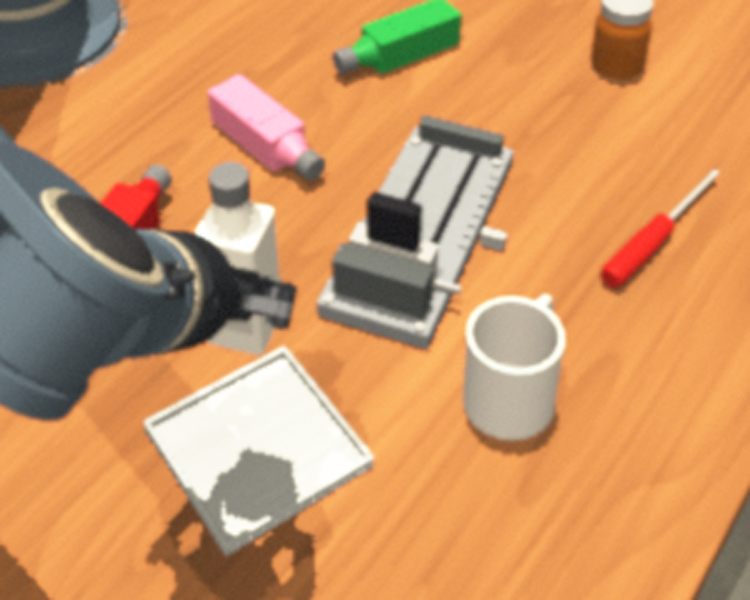

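The bottle hangs upright in the gripper, with its cap top at crop (230,170), where I predicted it. The tab is now visible at crop (492,238). Lowering into the tray.

Request:
move_arm --slide '[[-0.39,0,0.4],[-0.39,0,0.4],[-0.39,0,0.4],[-0.39,0,0.38],[0,0,0],[0,0,0]]' --rot '[[0,0,0],[0,0,0],[0,0,0],[0,0,0],[0,0,0],[0,0,0]]'

```text
t: 14.72
ee_pos: [0.6418, -0.4223, 0.192]
eef_rot: [-1.441, -1.978, -0.6]
ft_force: [0.4, -0.1, -1.8]
opening: 0.0454
grip_force: 61.6
```

```bash
cat > b.py <<'E'
from g import *
st();s=state();q=R.from_rotvec(s['eef_rot'])
base=s['ee_pos']+q.apply(rel);ax=q.apply(Rg.inv().apply(a));print('base',base.round(4),'axis',ax.round(3))
E
python3 b.py
```

```text
t 14.725 pos [ 0.6418 -0.4223  0.192 ] z [-0.21   0.672 -0.71 ] y [0.953 0.304 0.006] q [ 1.02  1.16 -0.92  1.17  0.2   1.6   0.56] F [ 0.4 -0.1 -1.8] op 0.0454 g 61.646647453308105
base [ 0.6074 -0.311   0.0245] axis [-0.007  0.002  1.   ]
```

Request:
move_arm --slide '[[-0.07,0,0.07],[-0.07,0,0.07],[-0.07,0,0.07],[0,0,0],[0,0,0]]' --rot '[[0,0,0],[0,0,0],[0,0,0],[0,0,0],[0,0,0]]'

```text
t: 15.35
ee_pos: [0.6414, -0.4224, 0.1727]
eef_rot: [-1.441, -1.976, -0.599]
ft_force: [-1.0, 0.1, -1.4]
opening: 0.0453
grip_force: 61.6
```

Request:
move_arm --slide '[[-0.02,0,0.02],[0,0,0],[0,0,0]]' --rot '[[0,0,0],[0,0,0],[0,0,0]]'

```text
t: 15.72
ee_pos: [0.6414, -0.4224, 0.171]
eef_rot: [-1.441, -1.977, -0.599]
ft_force: [0.5, 0.3, -3.2]
opening: 0.0453
grip_force: 61.6
```

```bash
python3 b.py
```

```text
t 15.725 pos [ 0.6414 -0.4224  0.171 ] z [-0.212  0.672 -0.71 ] y [0.953 0.304 0.004] q [ 1.02  1.18 -0.91  1.17  0.21  1.58  0.57] F [ 0.5  0.3 -3.2] op 0.0453 g 61.64832830429077
base [ 0.6067 -0.3111  0.0035] axis [-0.005  0.002  1.   ]
```

Not yet in contact (Fz ≈ −2.5 is the bottle's weight); going lower in small steps.

Request:
move_arm --slide '[[-0.02,0,0.02],[0,0,0],[0,0,0]]' --rot '[[0,0,0],[0,0,0],[0,0,0]]'

```text
t: 16.1
ee_pos: [0.6415, -0.4226, 0.1706]
eef_rot: [-1.441, -1.977, -0.6]
ft_force: [-0.0, -2.3, 6.1]
opening: 0.0456
grip_force: 62.3
```

Request:
move_arm --slide '[[-0.02,0,0.02],[0,0,0],[0,0,0]]' --rot '[[0,0,0],[0,0,0],[0,0,0]]'

```text
t: 16.48
ee_pos: [0.6415, -0.4228, 0.1705]
eef_rot: [-1.44, -1.976, -0.601]
ft_force: [-2.4, -3.3, 9.7]
opening: 0.0451
grip_force: 62.9
```

```bash
python3 b.py
```

```text
t 16.475 pos [ 0.6415 -0.4228  0.1705] z [-0.211  0.673 -0.709] y [0.953 0.304 0.005] q [ 1.02  1.18 -0.91  1.17  0.21  1.58  0.57] F [-2.4 -3.3  9.7] op 0.0451 g 62.947014570236206
base [ 0.6069 -0.3112  0.0031] axis [-0.005  0.     1.   ]
```

Request:
move_arm --slide '[[0,0,0],[0,0,0],[0,0,0],[0,0,0],[0,0,0],[0,0,0]]' --rot '[[0,0,0],[0,0,0],[0,0,0],[0,0,0],[0,0,0],[0,0,0]]' --jaw 1

```text
t: 17.23
ee_pos: [0.6415, -0.4224, 0.1676]
eef_rot: [-1.441, -1.977, -0.598]
ft_force: [-0.1, 0.3, 0.1]
opening: 0.0851
grip_force: 0.0
```

Request:
move_arm --slide '[[0,0,-0.2],[0,0,-0.4],[0,0,-0.5],[0,0,-0.5],[0,0,-0.5],[0,0,0],[0,0,0]]' --rot '[[0,0,0],[0,0,0],[0,0,0],[0,0,0],[0,0,0],[0,0,0],[0,0,0]]'

```text
t: 18.1
ee_pos: [0.6681, -0.5063, 0.2563]
eef_rot: [-1.44, -1.976, -0.598]
ft_force: [0.2, 0.2, 0.4]
opening: 0.0852
grip_force: 0.0
```

```bash
python3 -c "
from g import *
st();c=cam('scene');t=cam('top')
cv2.imwrite('pics/rel.png',np.hstack([cv2.resize(c['pixels'][200:440,200:400],(400,480),interpolation=cv2.INTER_CUBIC),cv2.resize(t['pixels'][100:260,330:463],(400,480),interpolation=cv2.INTER_CUBIC)]))
cv2.imwrite('pics/rel_s.png',c['pixels']);cv2.imwrite('pics/rel_t.png',t['pixels'])"
```

```text
t 18.1 pos [ 0.6681 -0.5063  0.2563] z [-0.213  0.672 -0.709] y [0.952 0.305 0.003] q [ 0.97  1.18 -0.9   0.85  0.2   1.86  0.6 ] F [0.2 0.2 0.4] op 0.0852 g 0.0
```

View pics/rel.png

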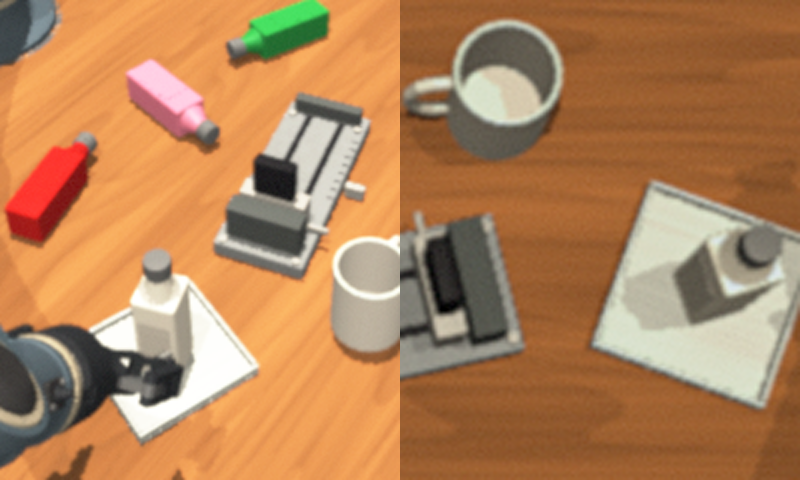

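The bottle stands upright in the tray, released: cap at scene crop (157,265), and inside the walls in the top view. Next I locate the tab and pointer in the top picture.

```bash
python3 -c "
from g import *
t=cv2.imread('pics/rel_t.png');s=cv2.imread('pics/rel_s.png')
cv2.imwrite('pics/cl.png',np.vstack([cv2.resize(t[155:205,240:365],(750,300),interpolation=cv2.INTER_CUBIC),cv2.resize(s[275:325,300:425],(750,300),interpolation=cv2.INTER_CUBIC)]))
b=plan([.66,-.45,.42],tool(108,0),10);b=plan([.595,-.10,.40],tool(13.65,0),20,b)"
```

```text
max [0.3  0.27 0.9 ]
slide [[0.26, 0.02, -0.13], [0.25, 0.01, -0.15], [0.23, 0.02, -0.16], [0.23, 0.02, -0.19], [0.2, 0.01, -0.2], [0.19, 0.02, -0.22], [0.18, 0.02, -0.23], [0.15, 0.01, -0.24]] 
rot [[0.0, -0.9, -0.0], [0.01, -0.9, -0.0], [0.0, -0.89, -0.01], [0.01, -0.9, 0.0], [0.0, -0.9, -0.0], [0.01, -0.9, -0.0], [-0.0, -0.9, -0.01], [0.0, -0.89, 0.0]]
slide [[0.14, 0.02, -0.26], [0.11, 0.02, -0.27]] 
rot [[0.01, -0.9, -0.0], [0.0, -0.9, -0.0]]
max [0.3  0.3  0.95]
slide [[0.29, 0.04, 0.02], [0.3, 0.01, 0.01], [0.3, -0.01, 0.02], [0.29, -0.03, 0.02], [0.29, -0.06, 0.01], [0.29, -0.08, 0.02], [0.27, -0.11, 0.02], [0.27, -0.13, 0.01]] 
rot [[0.0, -0.0, 0.94], [0.0, -0.0, 0.95], [0.0, -0.0, 0.94], [0.0, -0.0, 0.94], [0.0, -0.0, 0.95], [0.0, -0.0, 0.94], [0.0, -0.0, 0.94], [0.0, -0.0, 0.95]]
slide [[0.26, -0.15, 0.02], [0.24, -0.17, 0.02], [0.23, -0.19, 0.02], [0.21, -0.21, 0.01], [0.19, -0.22, 0.02], [0.18, -0.24, 0.02], [0.15, -0.25, 0.01], [0.14, -0.27, 0.02]] 
rot [[0.0, -0.0, 0.94], [0.0, -0.0, 0.94], [0.0, -0.0, 0.95], [0.0, -0.0, 0.94], [0.0, -0.0, 0.94], [0.0, -0.0, 0.95], [0.0, -0.0, 0.94], [0.0, -0.0, 0.94]]
slide [[0.11, -0.27, 0.02], [0.09, -0.29, 0.01], [0.06, -0.29, 0.02], [0.04, -0.29, 0.02]] 
rot [[0.0, -0.0, 0.95], [0.0, -0.0, 0.94], [0.0, -0.0, 0.94], [0.0, -0.0, 0.95]]
```

View pics/cl.png

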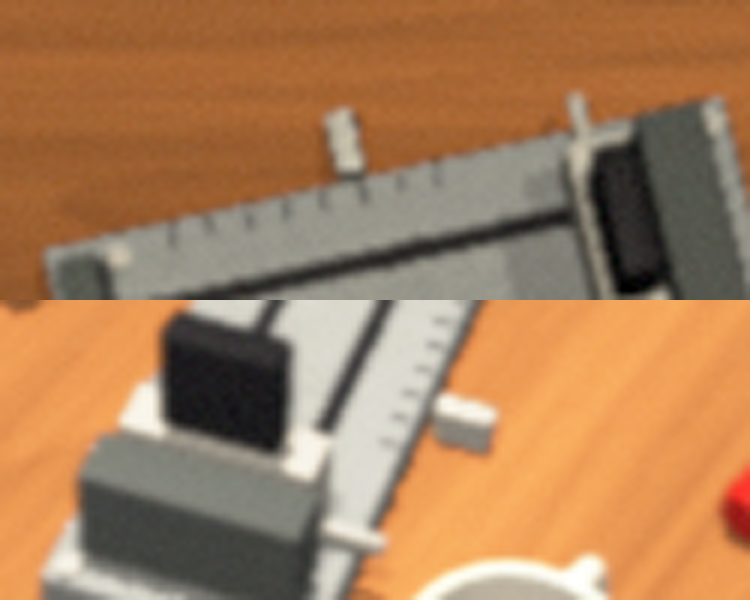

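The tab's top face is centred at about crop (345,142), i.e. top pixel (297.5,178.7). The pointer is at about crop (578,115), i.e. (336.3,174.2). I'll refine these by segmentation, and start moving the arm away at the same time.

```bash
cat > m.py <<'E'
from h import *
# clamp frame
yaw=13.65
cx=np.array([np.cos(np.radians(yaw)),np.sin(np.radians(yaw))]); cy=np.array([-cx[1],cx[0]]); C=np.array([.581,-.023])
def tocl(p): p=np.atleast_2d(p)[:,:2]-C; return np.c_[p@cx,p@cy]
def profile(c,lo=-.13,hi=.13,z=.021,x0=.062,x1=.072):
    """saturation along clamp y, sampled on the strip beyond the bed's +x edge"""
    ys=np.arange(lo,hi,.0005); xs=np.arange(x0,x1,.001)
    P=[[*(C+x*cx+y*cy),z] for y in ys for x in xs]; uv=proj(c,P).astype(np.float32)
    hsv=cv2.cvtColor(c['pixels'],cv2.COLOR_BGR2HSV)[:,:,1].astype(np.float32)
    return ys,cv2.remap(hsv,uv[:,0].reshape(len(ys),-1),uv[:,1].reshape(len(ys),-1),cv2.INTER_LINEAR).mean(1)
E
python3 - <<'E'
from m import *
T=lambda l:np.array(l)/6.+[240,155]-.42
c=cam('top'); s=cam('scene')
print('tab ctr',tocl(onz(c,T([(345,142)]),.019)),'pointer tip/base',tocl(onz(c,T([(575,97),(582,130)]),.024)))
S=lambda l:np.array(l)/6.+[300,275]-.42
print('scene: tab ctr',tocl(onz(s,S([(466,112)]),.019)),'ptr tip',tocl(onz(s,S([(378,242)]),.024)))
for n,k in(('top',c),('scene',s)):
  for z,x0,x1 in((.018,.060,.066),(.018,.066,.074),(.024,.060,.066)):
    ys,p=profile(k,z=z,x0=x0,x1=x1); w=np.clip(np.median(p)-p-25,0,None)
    for lo,hi in((-.11,-.04),(-.03,.04)):
        m=(ys>lo)&(ys<hi); print(n,z,x0,(lo,hi),'centroid',round((w*ys)[m].sum()/max(w[m].sum(),1e-9),4),'width',(w[m]>w[m].max()/2).sum()*.5,'depth',w[m].max())
E
```

```text
tab ctr [[0.07006913 0.01152119]] pointer tip/base [[ 0.06552022 -0.07891686]
 [ 0.05220644 -0.07843325]]
scene: tab ctr [[0.07265198 0.00788012]] ptr tip [[ 0.06227281 -0.07596636]]
top 0.018 0.06 (-0.11, -0.04) centroid -0.0794 width 7.0 depth 106.36566
top 0.018 0.06 (-0.03, 0.04) centroid 0.0118 width 12.0 depth 117.18359
top 0.018 0.066 (-0.11, -0.04) centroid -0.0792 width 5.0 depth 28.566528
top 0.018 0.066 (-0.03, 0.04) centroid 0.0119 width 11.5 depth 115.26135
top 0.024 0.06 (-0.11, -0.04) centroid -0.0787 width 7.0 depth 96.34242
top 0.024 0.06 (-0.03, 0.04) centroid 0.0121 width 11.5 depth 116.22594
scene 0.018 0.06 (-0.11, -0.04) centroid -0.0717 width 8.5 depth 49.217567
scene 0.018 0.06 (-0.03, 0.04) centroid 0.0059 width 19.5 depth 110.58211
scene 0.018 0.066 (-0.11, -0.04) centroid 0.0 width 0.0 depth 0.0
scene 0.018 0.066 (-0.03, 0.04) centroid 0.0035 width 25.0 depth 118.67554
scene 0.024 0.06 (-0.11, -0.04) centroid -0.0767 width 9.0 depth 55.839417
scene 0.024 0.06 (-0.03, 0.04) centroid 0.0009 width 18.5 depth 93.86104
```

Request:
move_arm --slide '[[0.26,0.02,-0.13],[0.25,0.01,-0.15],[0.23,0.02,-0.16],[0.23,0.02,-0.19],[0.2,0.01,-0.2],[0.19,0.02,-0.22],[0.18,0.02,-0.23],[0.15,0.01,-0.24]]' --rot '[[0,-0.9,0],[0,-0.9,0],[0,-0.9,0],[0,-0.9,0],[0,-0.9,0],[0,-0.9,0],[0,-0.9,0],[0,-0.9,0]]'

```text
t: 19.3
ee_pos: [0.6612, -0.4613, 0.3881]
eef_rot: [-1.778, -2.438, -0.139]
ft_force: [0.3, 0.0, -0.9]
opening: 0.0853
grip_force: 0.0
```

```bash
python3 -c "
from h import *
st();plan([.595,-.10,.40],tool(13.65,0),22)"
```

```text
t 19.3 pos [ 0.6612 -0.4613  0.3881] z [-0.043  0.145 -0.988] y [0.952 0.305 0.003] q [ 0.96  0.87 -0.84  1.08  0.48  1.5   0.56] F [ 0.3  0.  -0.9] op 0.0853 g 0.0
max [0.29 0.28 0.86]
slide [[0.27, 0.04, 0.03], [0.28, 0.01, 0.03], [0.28, -0.0, 0.03], [0.27, -0.03, 0.03], [0.28, -0.05, 0.03], [0.26, -0.07, 0.03], [0.27, -0.08, 0.02], [0.25, -0.11, 0.02]] 
rot [[-0.06, -0.06, 0.85], [-0.07, -0.06, 0.86], [-0.06, -0.07, 0.85], [-0.06, -0.06, 0.86], [-0.07, -0.06, 0.85], [-0.06, -0.06, 0.85], [-0.07, -0.06, 0.86], [-0.06, -0.07, 0.85]]
slide [[0.25, -0.13, 0.02], [0.24, -0.14, 0.02], [0.23, -0.16, 0.01], [0.21, -0.18, 0.01], [0.2, -0.19, 0.02], [0.19, -0.21, 0.0], [0.16, -0.22, 0.01], [0.16, -0.23, 0.01]] 
rot [[-0.06, -0.06, 0.86], [-0.07, -0.06, 0.85], [-0.06, -0.06, 0.85], [-0.06, -0.06, 0.86], [-0.07, -0.06, 0.85], [-0.06, -0.07, 0.86], [-0.06, -0.06, 0.85], [-0.07, -0.06, 0.85]]
slide [[0.13, -0.25, -0.0], [0.12, -0.25, -0.0], [0.09, -0.26, -0.0], [0.08, -0.27, -0.01], [0.06, -0.27, -0.0], [0.03, -0.28, -0.01]] 
rot [[-0.06, -0.06, 0.86], [-0.07, -0.06, 0.85], [-0.06, -0.07, 0.85], [-0.06, -0.06, 0.86], [-0.07, -0.06, 0.85], [-0.06, -0.06, 0.86]]
```

Request:
move_arm --slide '[[0.27,0.04,0.03],[0.28,0.01,0.03],[0.28,0,0.03],[0.27,-0.03,0.03],[0.28,-0.05,0.03],[0.26,-0.07,0.03],[0.27,-0.08,0.02],[0.25,-0.11,0.02]]' --rot '[[-0.06,-0.06,0.85],[-0.07,-0.06,0.86],[-0.06,-0.07,0.85],[-0.06,-0.06,0.86],[-0.07,-0.06,0.85],[-0.06,-0.06,0.85],[-0.07,-0.06,0.86],[-0.06,-0.07,0.85]]'

```text
t: 20.3
ee_pos: [0.6369, -0.3298, 0.3921]
eef_rot: [-2.451, -1.825, -0.096]
ft_force: [-0.1, 0.6, -0.6]
opening: 0.0853
grip_force: 0.0
```

Request:
move_arm --slide '[[0.25,-0.13,0.02],[0.24,-0.14,0.02],[0.23,-0.16,0.01],[0.21,-0.18,0.01],[0.2,-0.19,0.02],[0.19,-0.21,0],[0.16,-0.22,0.01],[0.16,-0.23,0.01]]' --rot '[[-0.06,-0.06,0.86],[-0.07,-0.06,0.85],[-0.06,-0.06,0.85],[-0.06,-0.06,0.86],[-0.07,-0.06,0.85],[-0.06,-0.07,0.86],[-0.06,-0.06,0.85],[-0.07,-0.06,0.85]]'

```text
t: 21.3
ee_pos: [0.6131, -0.1984, 0.3964]
eef_rot: [-2.924, -1.039, -0.043]
ft_force: [0.7, 0.1, 0.5]
opening: 0.0852
grip_force: 0.0
```

Request:
move_arm --slide '[[0.13,-0.25,0],[0.12,-0.25,0],[0.09,-0.26,0],[0.08,-0.27,0],[0.06,-0.27,0],[0.03,-0.28,0],[0,0,0],[0,0,0]]' --rot '[[-0.06,-0.06,0.86],[-0.07,-0.06,0.85],[-0.06,-0.07,0.85],[-0.06,-0.06,0.86],[-0.07,-0.06,0.85],[-0.06,-0.06,0.86],[0,0,0],[0,0,0]]'

```text
t: 22.3
ee_pos: [0.595, -0.1013, 0.3991]
eef_rot: [-3.118, -0.372, 0.0]
ft_force: [-1.2, -0.7, 0.3]
opening: 0.0857
grip_force: 0.0
```

```bash
python3 -c "
from h import *
st();plan([.595,-.0985,.255],tool(13.65,0),6)"
```

```text
t 22.3 pos [ 0.595  -0.1013  0.3991] z [-0.     0.001 -1.   ] y [ 0.235 -0.972 -0.001] q [ 0.52  0.42 -0.57  1.69  0.24  1.11 -1.45] F [-1.2 -0.7  0.3] op 0.0857 g 0.0
max [0.4  0.4  0.01]
slide [[0.0, -0.01, 0.4], [0.0, -0.0, 0.4], [0.01, -0.01, 0.4], [-0.0, -0.01, 0.4], [-0.0, -0.01, 0.4], [0.0, -0.0, 0.4]] 
rot [[-0.0, -0.0, -0.0], [-0.01, -0.0, -0.0], [0.0, -0.0, -0.0], [-0.0, -0.0, -0.01], [-0.0, -0.0, 0.0], [-0.01, -0.0, 0.0]]
```

Request:
move_arm --slide '[[0,-0.05,0.3],[0,0,0.5],[0,0,0.5],[0,0,0.5],[0,0,0.4],[0,0,0.25],[0,0,0],[0,0,0]]' --rot '[[0,0,0],[0,0,0],[0,0,0],[0,0,0],[0,0,0],[0,0,0],[0,0,0],[0,0,0]]'

```text
t: 23.3
ee_pos: [0.5949, -0.0974, 0.253]
eef_rot: [-3.118, -0.371, -0.003]
ft_force: [-0.2, 0.4, 1.0]
opening: 0.0854
grip_force: 0.0
```

Request:
move_arm --slide '[[0,0,0],[0,0,0],[0,0,0],[0,0,0],[0,0,0],[0,0,0],[0,0,0],[0,0,0]]' --rot '[[0,0,0],[0,0,0],[0,0,0],[0,0,0],[0,0,0],[0,0,0],[0,0,0],[0,0,0]]' --jaw -1

```text
t: 24.3
ee_pos: [0.5947, -0.0981, 0.2529]
eef_rot: [-3.119, -0.37, -0.002]
ft_force: [-0.1, -4.6, 5.5]
opening: 0.0173
grip_force: 60.4
```

```bash
python3 -c "
from h import *
st()"
```

```text
t 24.3 pos [ 0.5947 -0.0981  0.2529] z [ 0.001  0.001 -1.   ] y [ 0.234 -0.972 -0.   ] q [ 0.46  0.57 -0.5   1.83  0.36  0.83 -1.55] F [-0.1 -4.6  5.5] op 0.0173 g 60.39772152900696
```

Request:
move_arm --slide '[[0,-0.1,0],[0,-0.2,0],[0,-0.2,0],[0,-0.2,0],[0,-0.2,0],[0,-0.2,0],[0,-0.2,0],[0,-0.15,0]]' --rot '[[0,0,0],[0,0,0],[0,0,0],[0,0,0],[0,0,0],[0,0,0],[0,0,0],[0,0,0]]'

```text
t: 25.3
ee_pos: [0.5751, -0.0157, 0.2529]
eef_rot: [3.117, 0.367, 0.004]
ft_force: [4.6, -12.1, 3.4]
opening: 0.0177
grip_force: 59.9
```

Request:
move_arm --slide '[[0,0,0],[0,0,0],[0,0,0]]' --rot '[[0,0,0],[0,0,0],[0,0,0]]'

```text
t: 25.68
ee_pos: [0.5752, -0.0161, 0.2529]
eef_rot: [3.117, 0.367, 0.004]
ft_force: [3.9, -11.5, 3.7]
opening: 0.0173
grip_force: 60.0
```

```bash
python3 - <<'E'
from m import *
st(); s=state(); print('pull',((np.array(s['ee_pos'])-[.5947,-.0981,.2529])[:2]@cy).round(4))
t=cam('top');k=cam('scene')
for n,c in(('t',t),('s',k)):
    u,v=proj(c,[[*(C+.06*cx+.01*cy),.02]])[0].round().astype(int); print(n,u,v)
    cv2.imwrite(f'pics/p_{n}.png',c['pixels'])
    globals()[n+'c']=cv2.resize(c['pixels'][v-20:v+20,u-27:u+27],(400,296),interpolation=cv2.INTER_CUBIC)
cv2.imwrite('pics/ptr.png',np.hstack([tc,sc]))
E
```

```text
t 25.675 pos [ 0.5752 -0.0161  0.2529] z [ 0.003 -0.002 -1.   ] y [ 0.232 -0.973  0.003] q [ 0.34  0.54 -0.51  1.89  0.36  0.8  -1.7 ] F [  3.9 -11.5   3.7] op 0.0173 g 60.007612109184265
pull 0.0843
t 299 182
s 373 291
```

View pics/ptr.png

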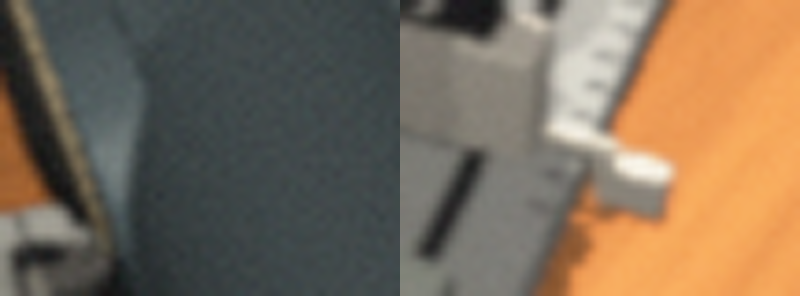

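The top view is blocked by the arm. In the scene crop the pointer tip at (612,148) is next to the tab top at (640,165), apparently a few mm short. I'll measure the jaw's travel numerically against the earlier picture.

```bash
cat > d.py <<'E'
from m import *
def ortho(c,img,z,x0,x1,y0,y1,s=.00025):
    xs=np.arange(x0,x1,s); ys=np.arange(y0,y1,s); X,Y=np.meshgrid(xs,ys,indexing='ij')
    P=np.c_[C[0]+X.ravel()*cx[0]+Y.ravel()*cy[0],C[1]+X.ravel()*cx[1]+Y.ravel()*cy[1],np.full(X.size,z)]
    uv=proj(c,P).astype(np.float32); g=cv2.remap(img,uv[:,0].reshape(X.shape),uv[:,1].reshape(X.shape),cv2.INTER_CUBIC)
    return g
def shift(c,i0,i1,z,x0,x1,y0,y1,lo,hi,s=.00025):
    best=[]
    for dx in(-.001,-.0005,0,.0005,.001):
        f=lambda im,a,b,e=0:cv2.Sobel(cv2.GaussianBlur(cv2.cvtColor(ortho(c,im,z,x0+e,x1+e,a,b),cv2.COLOR_BGR2GRAY).astype(np.float32),(0,0),3),cv2.CV_32F,0,1,ksize=5)
        t=f(i0,y0,y1); m=cv2.matchTemplate(f(i1,y0+lo,y1+hi,dx),t,cv2.TM_CCOEFF_NORMED)[0]; k=m.argmax(); best.append((round(float(m[k]),3),round(lo+k*s,4),dx))
    return sorted(best)[-2:]
E
python3 - <<'E'
from d import *
k=cam('scene'); i0=cv2.imread('pics/rel_s.png'); i1=k['pixels']
print('jaw top corner',shift(k,i0,i1,.066,.026,.046,-.10,-.062,.07,.105))
print('jaw front foot ',shift(k,i0,i1,.066,-.046,-.028,-.10,-.062,.07,.105))
for z in(.022,.026): print('pointer',z,shift(k,i0,i1,z,.046,.057,-.095,-.065,.07,.105),shift(k,i0,i1,z,.05,.066,-.095,-.065,.07,.105))
# pointer centre vs tab centre: saturation/brightness profiles in scene now and then
for n,im,lo,hi in(('then',i0,-.1,-.055),('now',i1,-.02,.03)):
    for z,x0,x1 in((.026,.050,.056),(.026,.057,.0635)):
        g=cv2.GaussianBlur(ortho(k,im,z,x0,x1,lo,hi,.001),(1,1),0).astype(float).mean(0)
        print(n,x0,[int(v) for v in g[:,0]])
E
```

```text
jaw top corner [(0.773, np.float64(0.0855), 0), (0.773, np.float64(0.0863), -0.0005)]
jaw front foot  [(0.953, np.float64(0.0868), 0), (0.961, np.float64(0.086), 0.0005)]
pointer 0.022 [(0.591, np.float64(0.0832), 0.0005), (0.684, np.float64(0.0832), 0.001)] [(0.782, np.float64(0.0858), 0.0005), (0.788, np.float64(0.086), 0.001)]
pointer 0.026 [(0.544, np.float64(0.105), 0.0005), (0.64, np.float64(0.0845), 0.001)] [(0.853, np.float64(0.0853), 0.0005), (0.867, np.float64(0.0853), 0.001)]
then 0.05 [196, 196, 195, 196, 196, 196, 197, 197, 195, 191, 187, 178, 165, 149, 134, 125, 123, 127, 138, 154, 172, 191, 207, 217, 221, 222, 219, 214, 209, 204, 201, 199, 198, 198, 198, 199, 200, 200, 200, 200, 200, 200, 200, 200, 200, 200]
then 0.057 [91, 90, 90, 89, 88, 87, 86, 87, 89, 89, 88, 88, 88, 89, 93, 99, 108, 121, 136, 152, 168, 184, 197, 205, 205, 195, 178, 157, 136, 118, 105, 96, 92, 93, 95, 94, 94, 93, 92, 90, 90, 91, 91, 91, 92, 92]
now 0.05 [117, 117, 117, 116, 114, 111, 107, 104, 102, 102, 105, 110, 116, 121, 124, 123, 122, 119, 116, 113, 112, 116, 124, 134, 148, 166, 183, 199, 212, 221, 223, 220, 215, 209, 201, 192, 183, 177, 173, 174, 179, 186, 192, 196, 199, 200, 199, 198, 196, 192]
now 0.057 [77, 78, 79, 80, 80, 82, 83, 83, 84, 86, 88, 90, 92, 96, 99, 102, 105, 108, 109, 111, 115, 120, 126, 134, 146, 160, 174, 188, 197, 198, 193, 182, 165, 147, 129, 115, 104, 99, 99, 99, 100, 101, 103, 103, 101, 101, 101, 99, 98, 97]
```

```bash
python3 - <<'E'
from d import *
k=cam('scene');t=cam('top'); i0=cv2.imread('pics/rel_s.png'); t0=cv2.imread('pics/rel_t.png')
hp=lambda g:(lambda f:cv2.GaussianBlur(f,(0,0),4)-cv2.GaussianBlur(f,(0,0),16))(cv2.cvtColor(g,cv2.COLOR_BGR2GRAY).astype(np.float32))
for y0,y1 in((-.04,.08),(-.05,.02),(.0,.09)):
    T=hp(ortho(t,t0,.02,.038,.054,y0,y1)); S=hp(ortho(k,i0,.02,.030,.062,y0-.01,y1+.01))
    m=cv2.matchTemplate(S,T,cv2.TM_CCOEFF_NORMED); i,j=np.unravel_index(m.argmax(),m.shape); print('scene-top on bed ticks: dx,dy',-.008+i*.00025,-.01+j*.00025,'score',m.max().round(2))
for n,c,im in(('top',t,t0),('scene',k,i0)):
  for lbl,z,x0,x1,lo,hi in(('tab',.018,.062,.078,-.012,.03),('ptr',.026,.057,.0635,-.1,-.06)):
    g=cv2.cvtColor(ortho(c,im,z,x0,x1,lo,hi,.001),cv2.COLOR_BGR2HSV).astype(float).mean(0)
    print(n,lbl,lo,'S',[int(v) for v in g[:,1]],'V',[int(v) for v in g[:,2]])
E
```

```text
scene-top on bed ticks: dx,dy 0.002 -0.0007500000000000007 score 0.64
scene-top on bed ticks: dx,dy 0.0022500000000000003 -0.0005000000000000004 score 0.66
scene-top on bed ticks: dx,dy 0.002 -0.0007500000000000007 score 0.65
top tab -0.012 S [176, 176, 176, 175, 175, 176, 176, 177, 175, 175, 175, 177, 180, 181, 180, 175, 156, 124, 85, 56, 40, 34, 34, 35, 35, 35, 35, 37, 47, 68, 104, 142, 168, 182, 183, 180, 178, 176, 176, 177, 177, 176] V [164, 164, 164, 163, 163, 162, 162, 161, 161, 161, 161, 161, 161, 160, 157, 152, 146, 143, 147, 158, 173, 187, 195, 197, 196, 193, 186, 177, 161, 145, 132, 130, 133, 138, 144, 149, 151, 153, 154, 155, 154, 153]
top ptr -0.1 S [177, 177, 177, 176, 176, 177, 177, 177, 177, 177, 176, 177, 178, 180, 180, 177, 164, 135, 101, 67, 45, 36, 35, 43, 66, 98, 135, 163, 179, 184, 182, 180, 180, 179, 176, 173, 175, 179, 179, 178, 176] V [173, 173, 173, 172, 172, 172, 172, 172, 171, 170, 170, 171, 172, 171, 169, 164, 160, 158, 159, 164, 173, 181, 182, 177, 171, 165, 163, 164, 166, 166, 164, 161, 157, 156, 158, 161, 164, 166, 168, 170, 171]
scene tab -0.012 S [144, 128, 107, 87, 69, 57, 49, 44, 41, 37, 35, 34, 33, 33, 34, 33, 32, 29, 25, 21, 18, 16, 15, 16, 19, 25, 39, 59, 82, 106, 127, 143, 154, 161, 164, 164, 163, 163, 163, 163, 163, 163] V [189, 175, 163, 155, 149, 145, 143, 142, 140, 138, 137, 137, 139, 146, 157, 172, 191, 209, 225, 238, 245, 248, 248, 248, 247, 245, 243, 240, 238, 235, 234, 233, 232, 233, 233, 234, 235, 236, 236, 236, 236, 236]
scene ptr -0.1 S [93, 94, 92, 90, 90, 89, 92, 96, 98, 99, 100, 100, 97, 92, 84, 72, 60, 48, 38, 32, 32, 32, 30, 28, 29, 35, 45, 56, 68, 77, 84, 90, 93, 93, 91, 89, 90, 90, 89, 88, 87] V [154, 153, 150, 147, 144, 142, 143, 148, 154, 156, 157, 157, 154, 150, 146, 143, 144, 150, 161, 175, 192, 210, 224, 231, 232, 226, 217, 204, 189, 175, 165, 158, 155, 157, 158, 156, 155, 154, 151, 146, 143]
```

Request:
move_arm --slide '[[0,-0.03,0],[0,-0.03,0],[0,0,0],[0,0,0],[0,0,0]]' --rot '[[0,0,0],[0,0,0],[0,0,0],[0,0,0],[0,0,0]]'

```text
t: 26.55
ee_pos: [0.5744, -0.0127, 0.2529]
eef_rot: [3.117, 0.367, 0.004]
ft_force: [3.6, -10.6, 3.1]
opening: 0.0173
grip_force: 60.0
```

```bash
python3 - <<'E'
from d import *
st(); s=state(); print('pull',((np.array(s['ee_pos'])-[.5947,-.0981,.2529])[:2]@cy).round(4))
k=cam('scene'); i0=cv2.imread('pics/rel_s.png'); i1=k['pixels']
print('jaw',shift(k,i0,i1,.066,.026,.046,-.10,-.062,.07,.105),shift(k,i0,i1,.066,-.046,-.028,-.10,-.062,.07,.105))
for z in(.026,.03): print('pointer',z,shift(k,i0,i1,z,.05,.066,-.095,-.065,.07,.105))
g=ortho(k,i1,.026,.057,.0635,-.02,.03,.001).astype(float).mean(0);print([int(v) for v in g[:,0]])
# overlay: tab centre line (top z .018) and target pointer line at z .024-.03, enlarged
y=.0106-.0007; f=lambda u:((u-np.array([346,271]))*14.8).round().astype(int)
im=cv2.resize(i1[271:311,346:400],(799,592),interpolation=cv2.INTER_CUBIC)
W=lambda x,y,z:[*(C+x*cx+y*cy),z]
for z,col in((.018,(0,0,255)),(.026,(0,255,0)),(.030,(255,0,0))):
    a,b=f(proj(k,[W(.044+.002,y,z),W(.084,y,z)])); cv2.line(im,tuple(map(int,a)),tuple(map(int,b)),col,1)
cv2.imwrite('pics/fin.png',im)
E
```

```text
t 26.55 pos [ 0.5744 -0.0127  0.2529] z [ 0.003 -0.003 -1.   ] y [ 0.232 -0.973  0.003] q [ 0.34  0.54 -0.51  1.89  0.36  0.8  -1.71] F [  3.6 -10.6   3.1] op 0.0173 g 59.99108970165253
pull 0.0878
jaw [(0.776, np.float64(0.0898), 0), (0.778, np.float64(0.09), -0.0005)] [(0.957, np.float64(0.091), 0.0005), (0.963, np.float64(0.09), 0.001)]
pointer 0.026 [(0.903, np.float64(0.0888), 0.0005), (0.911, np.float64(0.0885), 0)]
pointer 0.03 [(0.918, np.float64(0.088), 0), (0.928, np.float64(0.0883), 0.0005)]
[77, 77, 78, 79, 79, 80, 81, 82, 83, 84, 85, 86, 89, 92, 96, 100, 104, 107, 107, 106, 104, 103, 104, 107, 112, 120, 128, 141, 155, 170, 184, 195, 200, 197, 187, 173, 155, 139, 125, 113, 106, 103, 102, 101, 100, 101, 101, 100, 99, 98]
```

View pics/fin.png

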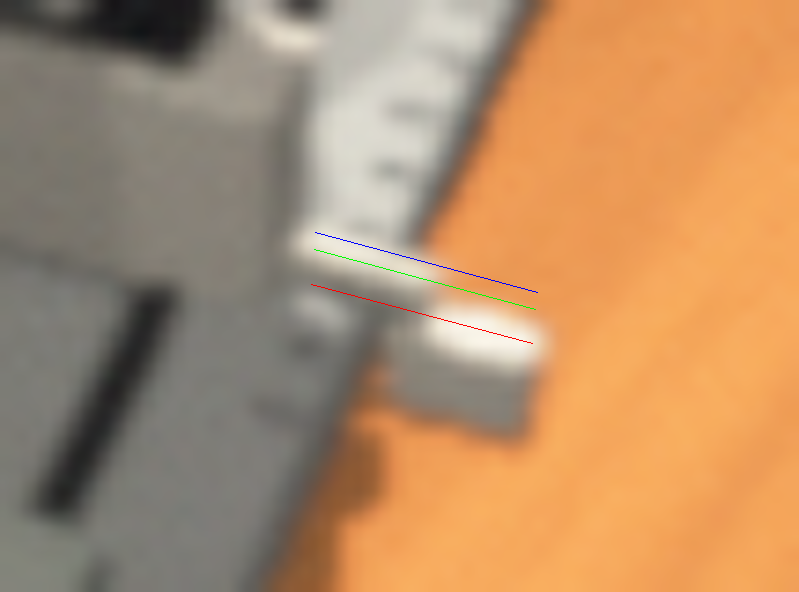

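The last picture shows the pointer's bright top edge at about (370,255), between the projected tab-centre lines for pointer heights of 26 and 30 mm. Measured travel is about 89 mm against a target of about 89 mm, so it is aligned. I'll hold a moment, check it is steady, and hand in.

Request:
move_arm --slide '[[0,0,0],[0,0,0],[0,0,0],[0,0,0]]' --rot '[[0,0,0],[0,0,0],[0,0,0],[0,0,0]]'

```text
t: 27.1
ee_pos: [0.5744, -0.0127, 0.2529]
eef_rot: [3.117, 0.367, 0.004]
ft_force: [4.5, -11.3, 3.2]
opening: 0.0172
grip_force: 60.0
```

```bash
python3 -c "
from h import *
st();print(r.finish_job())"
```

```text
t 27.1 pos [ 0.5744 -0.0127  0.2529] z [ 0.003 -0.003 -1.   ] y [ 0.232 -0.973  0.003] q [ 0.34  0.54 -0.51  1.89  0.36  0.8  -1.71] F [  4.5 -11.3   3.2] op 0.0172 g 59.994789361953735
the job is handed in; nothing more can be done
None
```

The job is handed in at 27.1 s, verdict not shown: the white bottle was left standing upright and released in the tray, and the jaw is held steady at about 89 mm with the pointer on the tab to within about 1 mm by my camera measurements.

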